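Stack the vial tray onto the dish tray until its lugs are home

ROBOT

A 6-joint arm with a two-finger parallel gripper is mounted at the origin on a cart in front of the work surface, level with it; the furniture and walls round the work are solid. World frame = base frame: x ahead of the robot, y to its left, z up, the work surface at z = 0. Lengths are in mm, angles in rad, forces in N, time in s.
With the tool pointing down it reaches from about 250 to 775 mm from the base axis. Payload 4 kg.
Tool frame: the origin (TCP) lies on the centre line of the jaws, within the pads' length; the fingertips stand 19 mm ahead of it and the grasp point (between the pads) is the TCP; z points along the fingers, x is the direction in which the jaws open and shut, and the axes are right-handed (so a half turn about z gives the same grasp; the last joint's range is limited). The gripper opens to 85 mm and grips with 20 to 120 N. Pads are 22 mm wide; open, the fingers measure 114 mm over their backs; the gripper's body (76 mm by 85 mm) begins 54 mm behind the grasp point. The pads swing forward as they close: fully open they stand 13 mm farther back than shut.
Start: joints at [-1.209, 0.087, 1.371, -0, 1.684, -0.103], TCP at [246.533, -491.668, 250.341] pointing down, gripper open.
Joint ranges: [-3.1, 3.1], [-0.76, 2.03], [0.27, 2.55], [-1.08, 4.22], [0.17, 2.65], [-2.57, 2.57]. Speed limits (rad/s): [2.79, 2.79, 3.14, 3.14, 3.14, 3.14].

INTERFACE

Orientations are given as a unit quaternion [w, x, y, z].
In Python, from plant import manip gives the robot as it stands.
- The arm moves only by the shell command python3 -m pendant 'ROWS'. ROWS is JSON, a list of rows, each an object of numbers: "dx", "dy", "dz": the shift along the tool's x, y, z in m; "spin": the turn about the tool's z in rad; "grip": the finger opening in m, from 0 to 0.0854. In form: [{"dx": .., "dy": .., "dz": .., "spin": .., "grip": ..}, ...]. A call has 1 to 5 rows; each row is the pose to reach, as a shift and turn from the pose commanded when the call began, along the tool's axes at that moment; what a row does not reach only later rows make up. A row lasts 1/10 s, in which the tool goes at most 50 mm and 8.59 degrees, less where a joint would pass 70% of its speed; a pose out of reach is approached as far as the arm can. A call with a gripper value outside its range is refused whole. The fingers move at their own pace and stop on an object; the grip force is fixed at half the most. Time passes only in rows, so rows that repeat a pose let the fingers close. It gives the time, the measured TCP pose, the force and the opening at its end, in the units of the state.
- manip.get_state(): the state, without advancing time (a new reading comes with each control period).
- manip.camera(name): name is "scene" or "side" or "wrist"; returns the picture (400x640x3 uint8, red, green, blue); there is no depth.
- manip.camera_info(name): a dict with "mtx" (3x3 intrinsics, pixels), "k1" (the pictures are not rectified: a ray, as slopes to the right and down, at radius r is drawn at 1 + k1 r^2 times it, then the intrinsics apply), "R" (3x3) and "t" (3): a world point X has camera coordinates R X + t; the wrist camera has in their place "hand_eye" (4x4, takes a point from camera to tool coordinates, whose origin is the TCP and whose axes are the tool frame's). Camera axes: x right, y down, z forward; pixel columns grow to the right and rows downward; lengths in mm; the calibration is good to about 2 mm. A picture is of the moment at which its call begins: read the wrist's pose just before it. camera_info takes no time and is no camera call.
- manip.finish_job(): hands the job in, once; it reports no verdict.
Trained networks look in the newest picture that a camera, given by its name, has taken for a name from the list of things; names that differ only in an ending like _2 or _b are one class to them, and where a whole thing is asked for, a point or a joint stands for the part that bears it (a point fixed in the world has none). Each returns a list of dicts, best first, with "score" (0 to 1); they miss things now and then, are a little off and sometimes report something else, mostly with a low value. They report only what shows in the picture. A call takes as long as a camera call.
- manip.boxes_of(camera, thing): "centre" ([x, y, z] in mm, in world coordinates, good to about 4 mm: the middle of the surface that is visible of it).
The state is a dict: "time": time; "qpos": joint angles; "joint_vel": joint speeds; "joint_torque": joint torques, N m; "ee_pos": TCP position; "eef_rot": TCP orientation; "force": force on the tool from outside, world axes, zero at the start; "wrist_torque": the same for the moment, N m; "opening": finger opening in mm.
Only numpy, scipy, OpenCV 4.12 (cv2) and the standard library are available. Lean on these libraries where they do the work, as an engineer would, in place of code of your own. Each camera call takes 0.05 s, during which the arm holds its last target.

TASK

Pick up the blue vial tray by its black grip bar and stack it, long side along long side, on the steel dish tray, so that its four corner lugs drop into the four sockets. The socket frame on the dish tray can be clamped anywhere along a short slot, so feel for the sockets with a light touch, then press the tray gently but firmly home against the spring balls until it lies flush, and let go. Keep the vials upright and do not disturb the other things.

Things in the scene. Friction and masses are not known exactly. Their poses are not given: they have to be found in the camera images.
- vial_tray_grip (a point): Centre of the black grip bar of the loose blue vial tray (about 0.42 kg). The bar is 80 mm long (x), 16 wide (y), 20 high, on two posts; this point lies 78 mm above the lugs' undersides. x along the tray's long side, z up. Tray 150 x 116 mm; its rim is 38 mm, its vial caps 47 mm above the lugs' undersides. Same after a half turn.
- vial_tray: The same tray; origin at its centre, level with the undersides of the lugs on which it stands, same axes. Four round lugs under the corners at x = +-62, y = +-46 mm: diameter 14 mm, 12 mm long, tapering to 13 mm over the last 2 mm.
- dish_tray: Steel dish tray fixed to the worktop, 116 mm wide, origin on its underside, midway across; x along its long side (it spans x = -92 to 120 mm), z up. An aluminium frame lies on it, 30 to 44 mm above the origin: two flat rails along x, 192 x 28 mm, at y = +-46 mm, each with two sockets, 16 mm (x) by 18 mm, right through, at x = +-62 mm from the frame's middle.
- dish_tray_top (a point): Point 44 mm above that origin, level with the rails' tops. The frame's middle is clamped anywhere from 5 to 24 mm along +x from here (not measured; centred in y) and does not yield. Grip bar centre: 78 mm above this with the lugs on the rails, 66 mm with them home. Spring balls in the sockets hold the lugs: up to about 18 N of push takes them home. A push over 35 N is too hard.
- dish_a: Petri dish, 61 mm across, 15 mm high, loose on the dish tray's floor below the frame; origin at the centre of its underside.
- dish_b: The second petri dish, same as the first.
- teal_jar: Bystander: sample jar with teal lid, 59 mm across, 65 mm high, origin under its centre.
- brown_bottle: Bystander: small brown bottle with white cap, 40 mm across, 78 mm high, origin under its centre.
- brush: Bystander: scrubbing brush with a cream handle, 30 x 86 x 55 mm, origin under its centre.

How it is judged:
By the outcome, as a careful person would: the job done as asked, in the order asked, and still so for the second after the job is handed in, with the robot touching nothing.
It also fails if it takes over 67 s, if anything falls off the work surface, if the arm or the gripper's body presses on something with over 40 N, if the wrist force passes 120 N, or if a joint passes its speed limit or range.

## Working session

There is one attempt and no reset: what is moved stays moved. The work goes in short steps, Python scripts to look and compute and a shell command to move; the robot and the scene stay as the last step left them, time stands still between calls to the robot, and variables do not carry over. Pictures are saved under pics/ and viewed, and the job is handed in when it is done.

```bash
ls; mkdir -p pics; python3 - <<'E'
from plant import manip
import cv2,numpy as np
print(manip.get_state())
for c in ("scene","side","wrist"):
    im=manip.camera(c); cv2.imwrite(f"pics/{c}0.png",im[:,:,::-1]); print(c,manip.camera_info(c))
    for t in ("vial_tray_grip","vial_tray","dish_tray","dish_a","teal_jar","brown_bottle","brush"):
        try: r=manip.boxes_of(c,t); print(t,[(np.round(d["centre"]).tolist(),round(d["score"],2)) for d in r[:3]])
        except Exception as e: print(t,e)
E
```

```text
pics
{'time': 0.0, 'qpos': array([-1.20912588e+00,  8.79646334e-02,  1.37229843e+00,  4.17141534e-05,
        1.68358019e+00, -1.03114609e-01]), 'joint_vel': array([ 6.27637389e-04,  7.87580541e-05, -2.20034397e-03, -8.91564135e-04,
        2.34912768e-03,  9.52479783e-04]), 'joint_torque': array([-9.53682247e-04, -3.51872313e+01, -3.13268423e+01, -3.76713670e-04,
        1.09814134e-02, -1.69247375e-05]), 'ee_pos': array([ 246.36288784, -491.22115594,  249.11139399]), 'eef_rot': array([-7.02909954e-04,  8.50950349e-01, -5.25244931e-01, -8.79004134e-04]), 'force': array([-0.6216992 , -0.82565795,  0.14430691]), 'wrist_torque': array([0.00529965, 0.02134533, 0.03128746]), 'opening': 85.61618521097121}
scene {'mtx': array([[481.44365148,   0.        , 311.46978916],
       [  0.        , 481.44365148, 202.00563154],
       [  0.        ,   0.        ,   1.        ]]), 'k1': -0.07471091985750383, 'R': array([[-0.86128264, -0.50804507, -0.00907823],
       [-0.33212132,  0.576383  , -0.74664454],
       [ 0.38456161, -0.64005691, -0.66516127]]), 't': array([578.83300122, 155.05354734, 93
[... 1019 characters left out ...]
728.0, -62.0, 17.0], 0.87), ([472.0, 248.0, 28.0], 0.21)]
wrist {'mtx': array([[304.79079527,   0.        , 321.90872987],
       [  0.        , 304.79079527, 198.87661713],
       [  0.        ,   0.        ,   1.        ]]), 'k1': -0.002564670746941782, 'hand_eye': array([[ 9.99999906e-01,  4.09214599e-04,  1.42500552e-04,
         1.20258836e+00],
       [-4.33073470e-04,  9.54856892e-01,  2.97065866e-01,
        -7.58635755e+01],
       [-1.45039444e-05, -2.97065900e-01,  9.54856979e-01,
        -1.23787723e+02],
       [ 0.00000000e+00,  0.00000000e+00,  0.00000000e+00,
         1.00000000e+00]])}
vial_tray_grip []
vial_tray []
dish_tray []
dish_a []
teal_jar []
brown_bottle []
brush []
```

View pics/scene0.png

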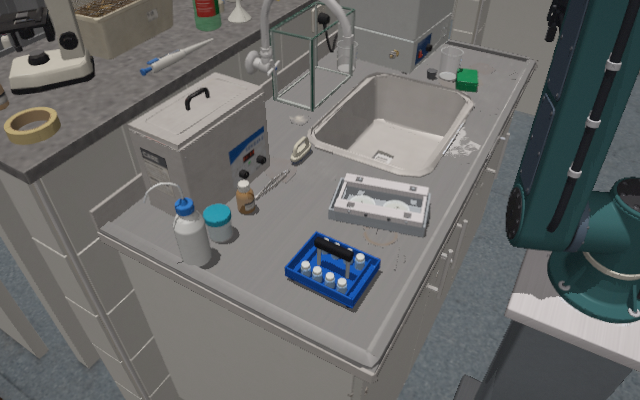

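View pics/side0.png

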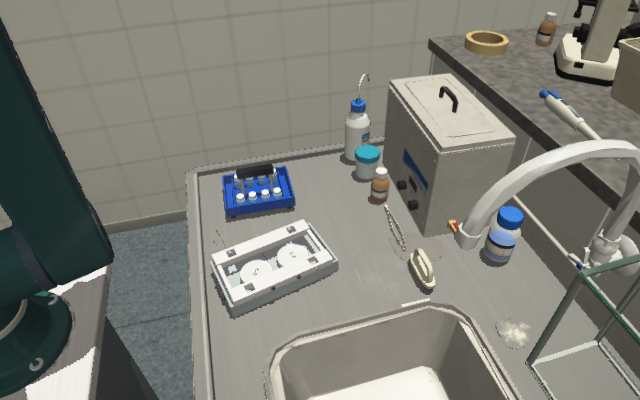

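```bash
cat > h.py <<'E'
from plant import manip
import numpy as np, cv2
from scipy.spatial.transform import Rotation as Ro
def Rq(q): return Ro.from_quat([q[1],q[2],q[3],q[0]]).as_matrix()
def shift(target, s=None):
    s=s or manip.get_state(); return np.round(Rq(s["eef_rot"]).T@(np.array(target,float)-s["ee_pos"])/1000,4)
def cam(name,s=None):
    i=manip.camera_info(name)
    if name!="wrist": return i["mtx"],i["k1"],i["R"],i["t"]
    s=s or manip.get_state(); T=np.eye(4); T[:3,:3]=Rq(s["eef_rot"]); T[:3,3]=s["ee_pos"]
    T=np.linalg.inv(T@i["hand_eye"]); return i["mtx"],i["k1"],T[:3,:3],T[:3,3]
def proj(c,X):
    K,k1,R,t=c; return cv2.projectPoints(np.array(X,float).reshape(-1,3),cv2.Rodrigues(R)[0],np.array(t,float),K,np.array([k1,0,0,0,0.]))[0].reshape(-1,2)
def ray(c,uv):
    K,k1,R,t=c; p=cv2.undistortPoints(np.array(uv,float).reshape(-1,1,2),K,np.array([k1,0,0,0,0.])).reshape(-1,2)
    d=np.c_[p,np.ones(len(p))]@R; return -R.T@t,d
def onz(c,uv,z):
    o,d=ray(c,uv); return o+d*((z-o[2])/d[:,2])[:,None]
def st():
    s=manip.get_state(); R=Rq(s["eef_rot"]); print("t",round(s["time"],2),"p",s["ee_pos"].round(1),"x",R[:,0].round(4),"z",R[:,2].round(3),"F",s["force"].round(1),"M",s["wrist_torque"].round(2),"op",round(s["opening"],1)); return s
E
python3 -m pendant '[{"dx":-0.032,"dy":-0.036,"dz":0,"spin":0.12,"grip":0.085},{"dx":-0.064,"dy":-0.072,"dz":0,"spin":0.24,"grip":0.085},{"dx":-0.096,"dy":-0.108,"dz":0,"spin":0.36,"grip":0.085},{"dx":-0.128,"dy":-0.143,"dz":0,"spin":0.466,"grip":0.085},{"dx":-0.16,"dy":-0.179,"dz":0,"spin":0.466,"grip":0.085}]'
python3 -c "
from h import *
st();print(shift([500,150,250]))"
```

```text
time: 1.7
ee_pos: [335.1, -266.7, 250.5]
eef_rot: [0.0, -0.706, 0.708, -0.0]
force: [0.4, 0.1, -0.2]
opening: 84.8
t 1.7 p [ 335.1 -266.7  250.5] x [-3.8e-03 -1.0e+00  5.0e-04] z [ 0.001 -0.    -1.   ] F [ 0.4  0.1 -0.2] M [-0.01 -0.08  0.  ] op 84.8
[-4.173e-01 -1.634e-01  4.000e-04]
```

```bash

python3 -m pendant '[{"dx":-0.046,"dy":-0.018,"grip":0.085},{"dx":-0.092,"dy":-0.036,"grip":0.085},{"dx":-0.138,"dy":-0.054,"grip":0.085},{"dx":-0.184,"dy":-0.072,"grip":0.085},{"dx":-0.23,"dy":-0.09,"grip":0.085}]'
python3 -m pendant '[{"dx":-0.046,"dy":-0.018,"grip":0.085},{"dx":-0.092,"dy":-0.036,"grip":0.085},{"dx":-0.138,"dy":-0.054,"grip":0.085},{"dx":-0.187,"dy":-0.073,"grip":0.085},{"dx":-0.187,"dy":-0.073,"grip":0.085}]'
python3 - <<'E'
from h import *
s=st(); im=manip.camera("wrist"); cv2.imwrite("pics/w1.png",im[:,:,::-1]); np.save("w1.npy",[*s["ee_pos"],*s["eef_rot"]])
for t in ("vial_tray_grip","vial_tray","dish_tray","dish_a"):
    r=manip.boxes_of("wrist",t); print(t,[(np.round(d["centre"]).tolist(),round(d["score"],2)) for d in r[:3]])
E
```

```text
t 1.7 p [ 335.1 -266.7  250.5] x [-3.8e-03 -1.0e+00  5.0e-04] z [ 0.001 -0.    -1.   ] F [ 0.4  0.1 -0.2] M [-0.01 -0.08  0.  ] op 84.8
vial_tray_grip []
vial_tray []
dish_tray [([423.0, -4.0, 34.0], 0.95), ([432.0, 31.0, 17.0], 0.72)]
dish_a [([499.0, 45.0, 17.0], 0.91), ([433.0, 33.0, 17.0], 0.76)]$[0]: bad value
$[0]: bad value
```

View pics/w1.png

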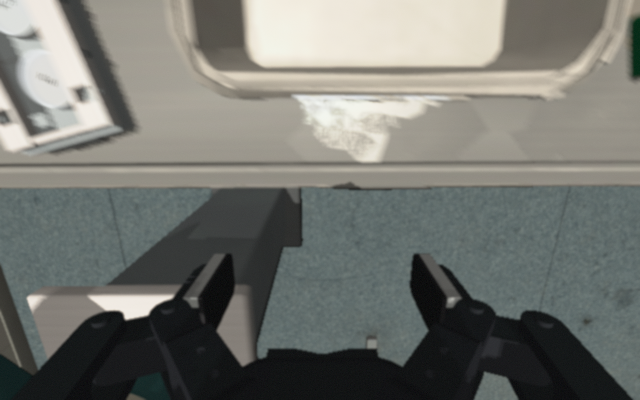

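```bash

python3 -m pendant '[{"dx":-0.046,"dy":-0.018,"dz":0,"spin":0,"grip":0.085},{"dx":-0.092,"dy":-0.036,"dz":0,"spin":0,"grip":0.085},{"dx":-0.138,"dy":-0.054,"dz":0,"spin":0,"grip":0.085},{"dx":-0.184,"dy":-0.072,"dz":0,"spin":0,"grip":0.085},{"dx":-0.23,"dy":-0.09,"dz":0,"spin":0,"grip":0.085}]'
python3 -m pendant '[{"dx":-0.046,"dy":-0.018,"dz":0,"spin":0,"grip":0.085},{"dx":-0.092,"dy":-0.036,"dz":0,"spin":0,"grip":0.085},{"dx":-0.138,"dy":-0.054,"dz":0,"spin":0,"grip":0.085},{"dx":-0.187,"dy":-0.073,"dz":0,"spin":0,"grip":0.085},{"dx":-0.187,"dy":-0.073,"dz":0,"spin":0,"grip":0.085}]'
python3 - <<'E'
from h import *
s=st(); im=manip.camera("wrist"); cv2.imwrite("pics/w2.png",im[:,:,::-1]); np.save("w2.npy",[*s["ee_pos"],*s["eef_rot"]])
for t in ("vial_tray_grip","vial_tray","dish_tray","dish_a"):
    r=manip.boxes_of("wrist",t); print(t,[(np.round(d["centre"]).tolist(),round(d["score"],2)) for d in r[:3]])
E
```

```text
time: 2.45
ee_pos: [425.9, -38.6, 250.3]
eef_rot: [-0.0, -0.705, 0.709, -0.0]
force: [0.2, -0.8, 0.2]
opening: 84.5
time: 2.95
ee_pos: [500.2, 151.5, 248.8]
eef_rot: [0.0, 0.708, -0.706, -0.001]
force: [0.6, -0.5, 0.3]
opening: 84.7
t 2.95 p [500.2 151.5 248.8] x [ 0.0026 -1.     -0.0015] z [-0.002  0.001 -1.   ] F [ 0.6 -0.5  0.3] M [ 0.   -0.06  0.01] op 84.7
vial_tray_grip [([486.0, 255.0, 34.0], 0.78)]
vial_tray [([486.0, 253.0, 30.0], 0.87)]
dish_tray [([489.0, 24.0, 39.0], 0.66)]
dish_a [([514.0, 49.0, 19.0], 0.88), ([441.0, 31.0, 18.0], 0.78)]
```

View pics/w2.png

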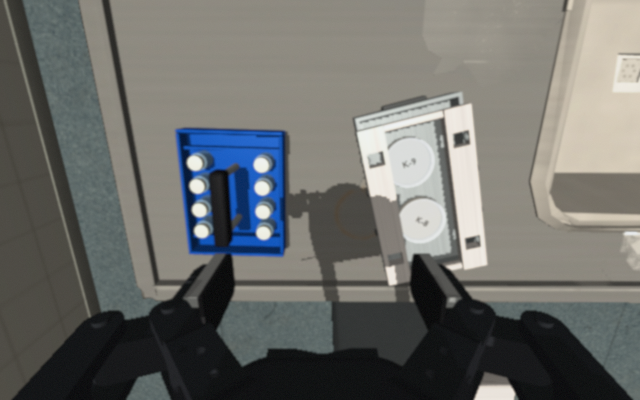

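```bash
python3 - <<'E'
import cv2
im=cv2.imread("pics/w2.png")
cv2.imwrite("pics/w2a.png",cv2.resize(im[115:275,165:305],None,fx=3.7,fy=3.7,interpolation=cv2.INTER_CUBIC))
cv2.imwrite("pics/w2b.png",cv2.resize(im[85:295,345:495],None,fx=2.8,fy=2.8,interpolation=cv2.INTER_CUBIC))
E
```

```text
(no output)
```

View pics/w2a.png

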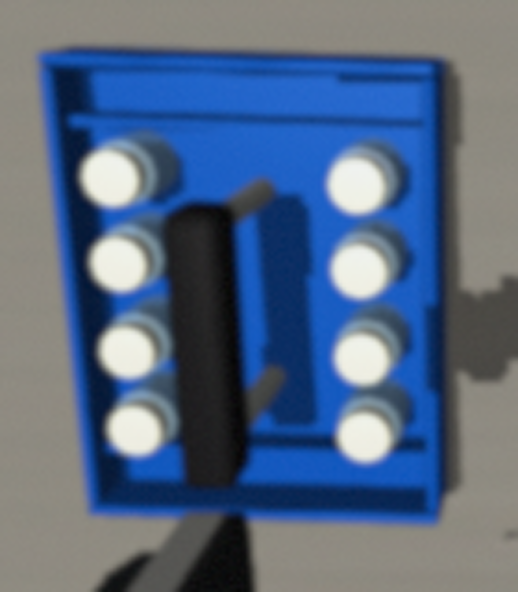

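View pics/w2b.png

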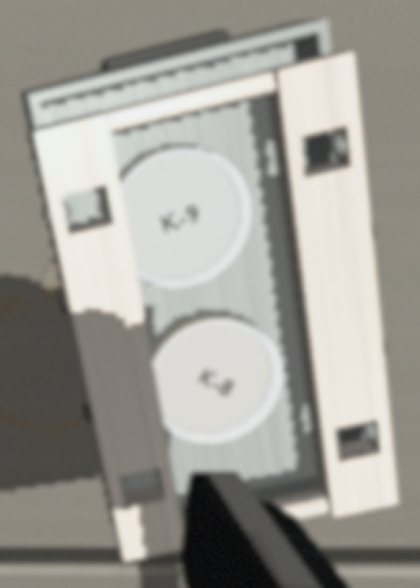

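```bash
python3 - <<'E'
from h import *
v=np.load("w2.npy"); s=dict(ee_pos=v[:3],eef_rot=v[3:]); c=cam("wrist",s)
off=np.array([345,85]);S=np.array([[88,208],[327,150],[141,486],[357,439]])/2.8+off
P=onz(c,S,44); print("sock",P.round(1)); print("mid",P.mean(0).round(1))
d=lambda a,b:(np.linalg.norm(P[a]-P[b]).round(1))
print(d(0,1),d(2,3),d(0,2),d(1,3)); e=P[0]+P[1]-P[2]-P[3]; print("yaw",np.arctan2(e[1],e[0]))
e=P[0]+P[2]-P[1]-P[3]; print("yaw2",np.arctan2(-e[0],e[1]))
o=np.array([165,115]);T=np.array([[40,52],[443,63],[92,514],[440,520]])/3.7+o
P=onz(c,T,38); print("tray",P.round(1),P.mean(0).round(1)); print(d(0,1),d(2,3),d(0,2),d(1,3));e=P[0]+P[1]-P[2]-P[3]; print("yaw",np.arctan2(e[1],e[0]));e=P[0]+P[2]-P[1]-P[3]; print("yaw2",np.arctan2(-e[0],e[1]))
# caps
C=np.array([[111,177],[357,184],[119,264],[360,270],[128,351],[362,358],[134,430],[364,437]])/3.7+o
P=onz(c,C,47);print("caps",P.round(1).tolist(),P.mean(0))
np.savez("m.npz",S=S,T=T,C=C)
E
python3 - <<'E'
import cv2
im=cv2.imread("pics/scene0.png");cv2.imwrite("pics/s0a.png",cv2.resize(im[165:310,275:435],None,fx=4,fy=4,interpolation=cv2.INTER_CUBIC))
im=cv2.imread("pics/side0.png");cv2.imwrite("pics/d0a.png",cv2.resize(im[155:315,205:345],None,fx=3.7,fy=3.7,interpolation=cv2.INTER_CUBIC))
E
```

```text
sock [[519.3  91.6  44. ]
 [541.7   2.1  44. ]
 [399.1  62.1  44. ]
 [421.6 -27.3  44. ]]
mid [470.4  32.1  44. ]
92.3 92.2 123.7 123.7
yaw 0.24089328850897007
yaw2 0.24609370941226297
tray [[550.2 307.9  38. ]
 [547.4 190.9  38. ]
 [401.2 311.6  38. ]
 [399.5 196.8  38. ]] [474.6 251.8  38. ]
117.0 114.8 149.1 148.1
yaw -0.03250364294578633
yaw2 -0.01947361208536047
caps [[515.3, 287.9, 47.0], [513.4, 216.1, 47.0], [489.0, 288.7, 47.0], [487.4, 216.7, 47.0], [461.4, 289.2, 47.0], [459.4, 217.6, 47.0], [435.2, 290.4, 47.0], [433.1, 218.4, 47.0]] [474.28152719 253.12712927  47.        ]
```

View pics/s0a.png

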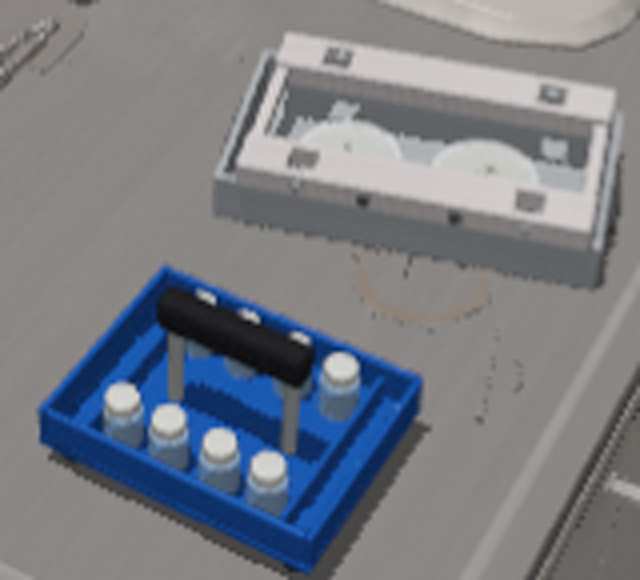

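View pics/d0a.png

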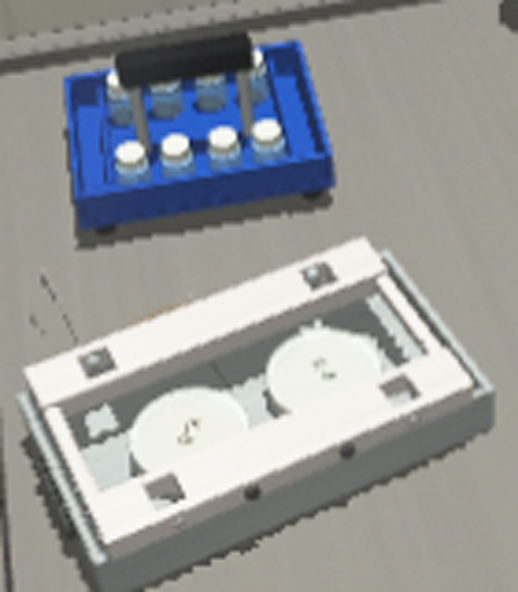

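```bash
python3 - <<'E'
from h import *
from scipy.optimize import least_squares
v=np.load("w2.npy"); s=dict(ee_pos=v[:3],eef_rot=v[3:]); cs=[cam("wrist",s),cam("scene"),cam("side")]
m=np.load("m.npz")
W=m["S"]; A=np.array([[303,157],[337,55],[530,200],[552,94]])/4+[275,165]; B=np.array([[318,273],[400,388],[96,360],[166,488]])/3.7+[205,155]
def tri(uvs,x0):
    f=lambda X:np.concatenate([proj(c,X)[0]-u for c,u in zip(cs,uvs) if u is not None])
    r=least_squares(f,x0);return r.x.round(1),r.fun.round(1)
for i in range(4): print(*tri([W[i],A[i],B[i]],[470,30,40.]))
print("bar",*tri([np.array([206,347])/3.7+[165,115],np.array([235,336])/4+[275,165],np.array([184,60])/3.7+[205,155]],[470,250,80.]))
print("bar+x",*tri([np.array([200,207])/3.7+[165,115],np.array([172,310])/4+[275,165],np.array([250,50])/3.7+[205,155]],[510,250,80.]))
print("bar-x",*tri([np.array([213,485])/3.7+[165,115],np.array([298,362])/4+[275,165],np.array([118,69])/3.7+[205,155]],[430,250,80.]))
for c,u in zip(cs,[[206,347]]*3): pass
print("tray +y rim",*tri([None,np.array([167,268])/4+[275,165],np.array([299,42])/3.7+[205,155]],[470,250,80.]))
E
```

```text
[518.9  92.6  45.4] [-0.7  0.6 -0.5 -1.2  0.5  1.1]
[541.6   3.9  46.4] [-0.7  0.4 -0.3 -1.5  0.4  0.7]
[398.5  63.1  44.7] [-0.7  0.8 -0.6 -0.9  0.6  1.1]
[421.6 -25.7  45.6] [-0.8  0.5 -0.8 -1.4  0.2  0.9]
bar [473.  255.1  77. ] [-0.4  0.3 -0.4 -0.6  0.1  1.2]
bar+x [511.5 253.7  74.8] [-0.4  1.  -2.  -1.1 -0.   2.1]
bar-x [434.3 255.9  81. ] [-0.8 -1.   2.1 -0.5 -0.1  0.1]
tray +y rim [528.4 238.9  85.5] [-4.5 -2.5 -4.8  3. ]
```

```bash
python3 -c "
from h import *
st();print(shift([473.5,253.7,130]),shift([473.5,253.7,78]))"
```

```text
t 3.2 p [498.6 146.4 250.2] x [-4.2e-03 -1.0e+00  8.0e-04] z [-0.    -0.001 -1.   ] F [-0.2  0.4 -0.3] M [0.02 0.01 0.01] op 85.4
[-0.1073  0.0255  0.1201] [-0.1073  0.0255  0.1721]
```

```bash

python3 -m pendant '[{"dx":-0.036,"dy":0.008,"dz":0.015,"spin":0.028,"grip":0.085},{"dx":-0.072,"dy":0.016,"dz":0.03,"spin":0.028,"grip":0.085},{"dx":-0.107,"dy":0.025,"dz":0.05,"spin":0.028,"grip":0.085},{"dx":-0.107,"dy":0.025,"dz":0.05,"spin":0.028,"grip":0.085},{"dx":-0.107,"dy":0.025,"dz":0.05,"spin":0.028,"grip":0.085}]'
python3 - <<'E'
from h import *
s=st(); im=manip.camera("wrist"); cv2.imwrite("pics/w3.png",im[:,:,::-1]); np.save("w3.npy",[*s["ee_pos"],*s["eef_rot"]])
st()
cv2.imwrite("pics/w3z.png",cv2.resize(im[80:300,220:500,::-1],None,fx=2.7,fy=2.7,interpolation=cv2.INTER_CUBIC))
E
```

```text
time: 3.7
ee_pos: [473.3, 254.1, 200.1]
eef_rot: [-0.001, -0.696, 0.718, -0.0]
force: [0.7, -0.4, 1.4]
opening: 84.6
t 3.7 p [473.3 254.1 200.1] x [-0.03   -0.9995  0.0013] z [-0.    -0.001 -1.   ] F [ 0.7 -0.4  1.4] M [-0.01  0.01 -0.05] op 84.6
t 3.75 p [474.  253.9 200.9] x [-3.100e-02 -9.995e-01  6.000e-04] z [ 0.001 -0.001 -1.   ] F [ 1.2 -0.4  0.3] M [-0.    0.02 -0.05] op 85.1
```

View pics/w3z.png

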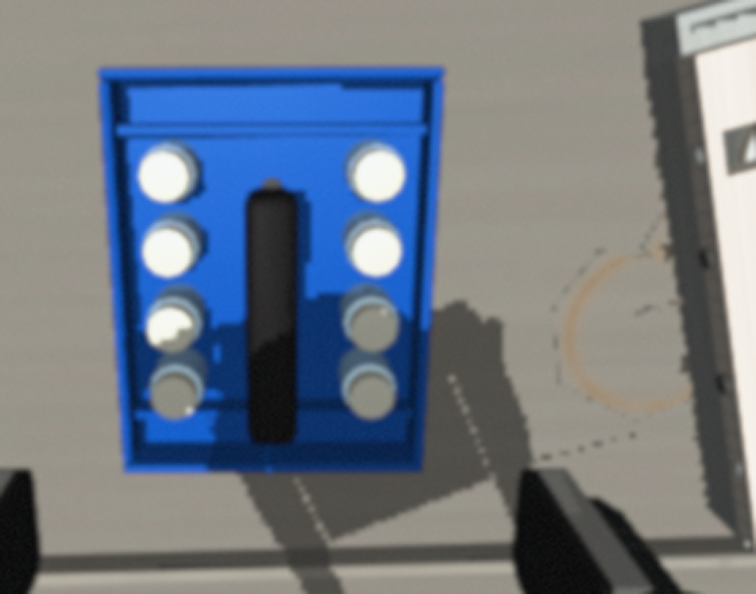

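View pics/w3.png

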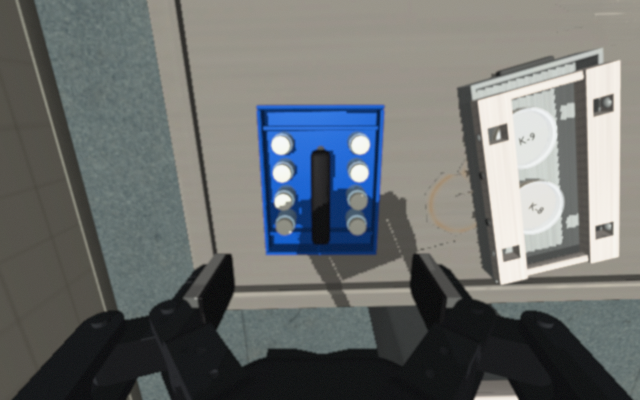

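```bash
python3 - <<'E'
from h import *
im=cv2.imread("pics/w3.png");cv2.imwrite("pics/w3s.png",cv2.resize(im[70:290,465:630],None,fx=2.7,fy=2.7,interpolation=cv2.INTER_CUBIC))
v=np.load("w3.npy"); s=dict(ee_pos=v[:3],eef_rot=v[3:]); c=cam("wrist",s)
o=[220,80]
P=onz(c,np.array([[100,70],[443,69],[127,471],[422,470]])/2.7+o,38)
print(P.round(1).tolist(),P.mean(0).round(1)); e=P[0]+P[1]-P[2]-P[3]; print(e/2,np.arctan2(e[1],e[0]))
C=onz(c,np.array([[166,173],[377,173],[169,249],[375,249],[172,326],[372,324],[176,392],[370,391]])/2.7+o,47); print("caps",C.mean(0).round(1))
B=onz(c,np.array([[272,190],[272,441]])/2.7+o,88); print("bar top",B.round(1).tolist(),B.mean(0).round(1))
E
```

```text
[[549.8, 308.8, 38.0], [546.7, 194.9, 38.0], [401.9, 312.1, 38.0], [398.9, 198.4, 38.0]] [474.3 253.5  38. ]
[147.89733105  -3.41976734   0.        ] -0.02311845689020016
caps [475.9 253.8  47. ]
bar top [[515.6, 252.5, 88.0], [436.8, 255.0, 88.0]] [476.2 253.8  88. ]
```

View pics/w3s.png

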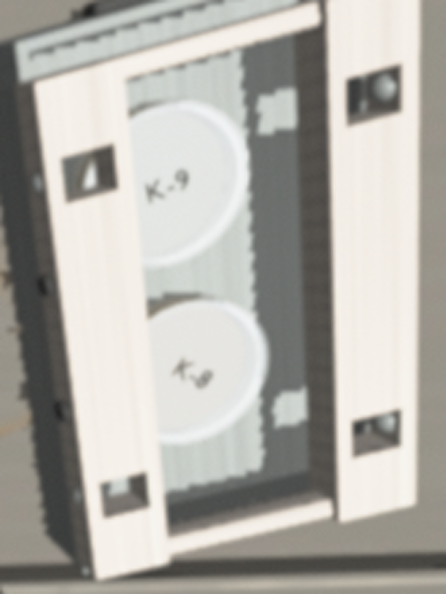

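```bash
python3 - <<'E'
from h import *
v=np.load("w3.npy"); s=dict(ee_pos=v[:3],eef_rot=v[3:]); c=cam("wrist",s)
P=onz(c,np.array([[90,172],[373,95],[125,495],[377,433]])/2.7+[465,70],44)
print(P.round(1).tolist(),P.mean(0).round(1)); e=P[0]+P[1]-P[2]-P[3]; print(np.linalg.norm(e)/2,np.arctan2(e[1],e[0]));e=P[0]+P[2]-P[1]-P[3]; print(np.linalg.norm(e)/2,np.arctan2(-e[0],e[1]))
E
python3 -m pendant '[{"dx":0,"dy":-0.002,"dz":0.04,"spin":0,"grip":0.085},{"dx":0,"dy":-0.002,"dz":0.08,"spin":0,"grip":0.085},{"dx":0,"dy":-0.002,"dz":0.105,"spin":0,"grip":0.085},{"dx":0,"dy":-0.002,"dz":0.122,"spin":0,"grip":0.085},{"dx":0,"dy":-0.002,"dz":0.122,"spin":0,"grip":0.085}]'
python3 -c "
from h import *
st()"
```

```text
[[519.5, 92.1, 44.0], [541.6, 3.2, 44.0], [398.7, 61.8, 44.0], [421.3, -27.6, 44.0]] [470.3  32.4  44. ]
124.32314006770606 0.24823343897428596
91.91533047830485 0.24587821170670426
time: 4.25
ee_pos: [474.7, 252.9, 76.3]
eef_rot: [-0.002, -0.696, 0.718, 0.001]
force: [0.2, 0.2, 0.4]
opening: 84.9
t 4.25 p [474.7 252.9  76.3] x [-0.0321 -0.9995  0.0024] z [-0.004 -0.002 -1.   ] F [0.2 0.2 0.4] M [-0.01  0.02 -0.02] op 84.9
```

Now close gently, then check.

```bash

python3 -m pendant '[{"dx":0,"dy":0,"dz":0,"spin":0,"grip":0.05},{"dx":0,"dy":0,"dz":0,"spin":0,"grip":0.03},{"dx":0,"dy":0,"dz":0,"spin":0,"grip":0.02},{"dx":0,"dy":0,"dz":0,"spin":0,"grip":0.01},{"dx":0,"dy":0,"dz":0,"spin":0,"grip":0.005}]'
python3 -m pendant '[{"dx":0,"dy":0,"dz":0,"spin":0,"grip":0.005},{"dx":0,"dy":0,"dz":0,"spin":0,"grip":0.005},{"dx":0,"dy":0,"dz":0,"spin":0,"grip":0.005},{"dx":0,"dy":0,"dz":0,"spin":0,"grip":0.005}]'
python3 -c "
from h import *
st()"
```

```text
time: 4.75
ee_pos: [476.0, 255.5, 79.4]
eef_rot: [0.001, -0.697, 0.717, -0.001]
force: [0.8, 0.9, -1.5]
opening: 15.2
time: 5.15
ee_pos: [476.0, 255.5, 79.3]
eef_rot: [0.001, -0.697, 0.717, -0.0]
force: [-0.4, -1.2, 5.1]
opening: 15.2
t 5.15 p [476.  255.5  79.3] x [-2.910e-02 -9.996e-01 -3.000e-04] z [ 0.002  0.    -1.   ] F [-0.4 -1.2  5.1] M [-0.2   0.05  0.03] op 15.2
```

```bash

python3 -m pendant '[{"dx":0,"dy":0,"dz":-0.005,"spin":0,"grip":0.005},{"dx":0,"dy":0,"dz":-0.02,"spin":0,"grip":0.005},{"dx":0,"dy":0,"dz":-0.045,"spin":0,"grip":0.005},{"dx":0,"dy":0,"dz":-0.075,"spin":0,"grip":0.005},{"dx":0,"dy":0,"dz":-0.1,"spin":0,"grip":0.005}]'
python3 -m pendant '[{"dx":0,"dy":0,"dz":-0.01,"spin":0,"grip":0.005},{"dx":0,"dy":0,"dz":-0.01,"spin":0,"grip":0.005},{"dx":0,"dy":0,"dz":-0.01,"spin":0,"grip":0.005}]'
python3 - <<'E'
from h import *
s=st(); im=manip.camera("wrist"); cv2.imwrite("pics/w4.png",im[:,:,::-1]); np.save("w4.npy",[*s["ee_pos"],*s["eef_rot"]])
s=st();
print(shift([470.3,32.4,185]))
E
```

```text
time: 5.65
ee_pos: [474.4, 255.2, 177.4]
eef_rot: [-0.002, -0.697, 0.717, 0.001]
force: [1.0, 0.9, -4.3]
opening: 14.9
time: 5.95
ee_pos: [474.4, 255.0, 186.0]
eef_rot: [-0.002, -0.697, 0.717, 0.001]
force: [0.4, -1.2, -6.1]
opening: 15.2
t 5.95 p [474.4 255.  186. ] x [-0.0291 -0.9996  0.0016] z [-0.004 -0.001 -1.   ] F [ 0.4 -1.2 -6.1] M [ 0.06 -0.01 -0.02] op 15.2
t 6.0 p [474.2 254.9 185.6] x [-0.0292 -0.9996  0.002 ] z [-0.005 -0.002 -1.   ] F [ 0.3 -0.2 -5.6] M [-0.02  0.   -0.01] op 14.8
[ 0.2225 -0.0026  0.001 ]
```

View pics/w4.png

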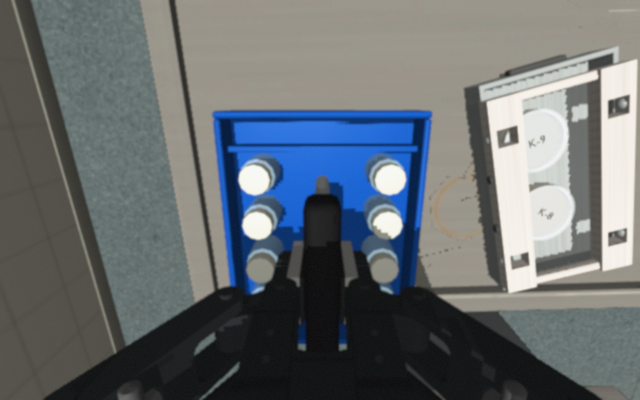

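```bash
python3 - <<'E'
from h import *
i=manip.camera_info("wrist"); T=np.linalg.inv(i["hand_eye"]); c=(i["mtx"],i["k1"],T[:3,:3],T[:3,3])
print(proj(c,[[-58,-75,40],[58,-75,40],[0,-40,-10],[-36,-40,31],[36,-40,31],[-36,-13.4,31],[36,-13.4,31]]).round(1))
P=onz(c,[[213,112],[432,112]],40);print("rim corners tool",P.round(1))
P=onz(c,[[255,179],[389,178],[259,223],[385,222]],31);print("caps tool",P.round(1))
P=onz(c,[[322,197]],-10);print("bar end",P.round(1))
E
```

```text
[[207.1 107. ]
 [432.4 107.1]
 [319.  201.4]
 [250.6 177.4]
 [388.9 177.4]
 [253.9 224.9]
 [385.7 224.9]]
rim corners tool [[-55.2 -72.5  40. ]
 [ 58.  -72.6  40. ]]
caps tool [[-33.8 -39.1  31. ]
 [ 36.1 -39.7  31. ]
 [-33.2 -14.5  31. ]
 [ 35.5 -15.1  31. ]]
bar end [[  1.2 -41.8 -10. ]]
```

```bash

python3 -m pendant '[{"dx":0.015,"dy":0,"dz":0,"spin":-0.03,"grip":0.005},{"dx":0.045,"dy":0,"dz":0,"spin":-0.09,"grip":0.005},{"dx":0.08,"dy":0,"dz":0,"spin":-0.16,"grip":0.005},{"dx":0.115,"dy":0,"dz":0,"spin":-0.23,"grip":0.005},{"dx":0.145,"dy":0,"dz":0,"spin":-0.276,"grip":0.005}]'
python3 - <<'E'
from h import *
st(); print(shift([470.2,33.6,170]))
E
```

```text
time: 6.5
ee_pos: [469.9, 108.8, 185.9]
eef_rot: [0.002, 0.789, -0.614, -0.001]
force: [0.9, 0.2, -6.0]
opening: 14.9
t 6.5 p [469.9 108.8 185.9] x [ 0.2464 -0.9692 -0.    ] z [-0.004 -0.001 -1.   ] F [ 0.9  0.2 -6. ] M [-0.03 -0.01 -0.02] op 14.9
[0.073  0.0182 0.016 ]
```

```bash

python3 -m pendant '[{"dx":0.025,"dy":0.006,"dz":0.005,"spin":0,"grip":0.005},{"dx":0.05,"dy":0.012,"dz":0.01,"spin":0,"grip":0.005},{"dx":0.068,"dy":0.017,"dz":0.016,"spin":0,"grip":0.005},{"dx":0.073,"dy":0.018,"dz":0.016,"spin":0,"grip":0.005},{"dx":0.073,"dy":0.018,"dz":0.016,"spin":0,"grip":0.005}]'
python3 -m pendant '[{"dx":0,"dy":0,"dz":0.01,"spin":0,"grip":0.005},{"dx":0,"dy":0,"dz":0.02,"spin":0,"grip":0.005},{"dx":0,"dy":0,"dz":0.025,"spin":0,"grip":0.005},{"dx":0,"dy":0,"dz":0.03,"spin":0,"grip":0.005},{"dx":0,"dy":0,"dz":0.03,"spin":0,"grip":0.005}]'
python3 - <<'E'
from h import *
s=st(); print(shift([470.2,33.6,124]))
for c in ("wrist","scene","side"):
    im=manip.camera(c); cv2.imwrite(f"pics/{c}5.png",im[:,:,::-1])
im=cv2.imread("pics/scene5.png");a=cv2.resize(im[120:260,300:450],(400,373),interpolation=cv2.INTER_CUBIC)
im=cv2.imread("pics/side5.png");b=cv2.resize(im[180:320,200:350],(400,373),interpolation=cv2.INTER_CUBIC)
cv2.imwrite("pics/c5.png",np.hstack([a,b])); st()
E
```

```text
time: 7.0
ee_pos: [470.8, 35.0, 170.8]
eef_rot: [0.001, 0.788, -0.615, -0.001]
force: [0.4, 0.2, -5.0]
opening: 15.2
time: 7.5
ee_pos: [470.9, 35.6, 141.1]
eef_rot: [0.001, 0.789, -0.614, -0.001]
force: [-0.6, 0.4, -4.0]
opening: 15.2
t 7.5 p [470.9  35.6 141.1] x [ 2.450e-01 -9.695e-01 -6.000e-04] z [-0.002  0.    -1.   ] F [-0.6  0.4 -4. ] M [-0.04 -0.03 -0.03] op 15.2
[0.0018 0.0012 0.0171]
t 7.65 p [471.9  35.3 142.7] x [ 2.445e-01 -9.697e-01  3.000e-04] z [ 0.001 -0.    -1.   ] F [-0.3  0.6 -5.4] M [0.03 0.   0.04] op 15.3
```

View pics/c5.png

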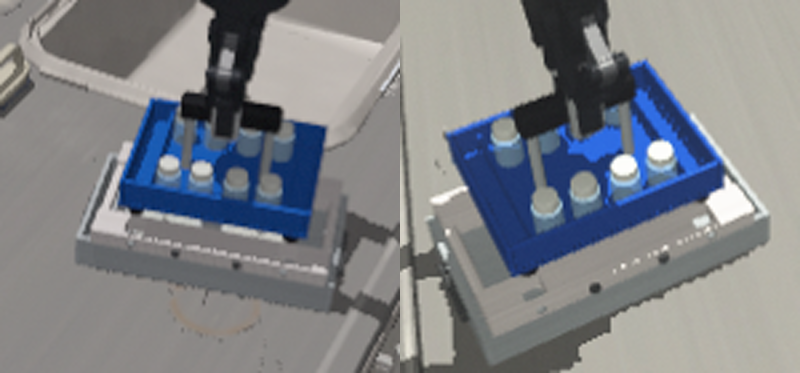

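View pics/wrist5.png

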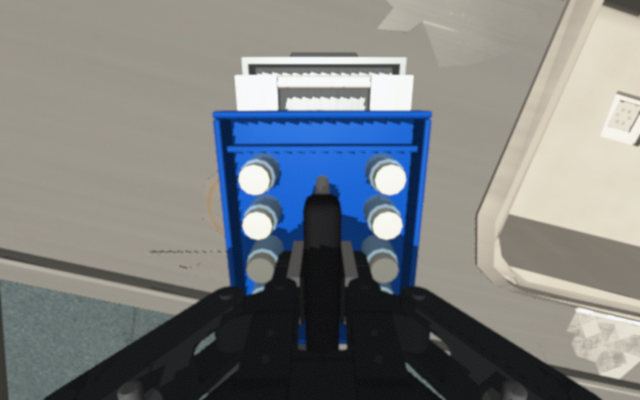

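```bash

python3 -m pendant '[{"dx":0.0015,"dy":0.001,"dz":0.006,"spin":0,"grip":0.005},{"dx":0.0015,"dy":0.001,"dz":0.011,"spin":0,"grip":0.005},{"dx":0.0015,"dy":0.001,"dz":0.014,"spin":0,"grip":0.005},{"dx":0.0015,"dy":0.001,"dz":0.016,"spin":0,"grip":0.005},{"dx":0.0015,"dy":0.001,"dz":0.016,"spin":0,"grip":0.005}]'
python3 -c "
from h import *
st()"
python3 -m pendant '[{"dx":0,"dy":0,"dz":0.001,"spin":0,"grip":0.005},{"dx":0,"dy":0,"dz":0.002,"spin":0,"grip":0.005},{"dx":0,"dy":0,"dz":0.002,"spin":0,"grip":0.005}]'
python3 -c "
from h import *
st()"
```

```text
time: 8.15
ee_pos: [470.7, 33.5, 125.8]
eef_rot: [0.0, 0.789, -0.615, -0.0]
force: [0.1, -0.4, -4.5]
opening: 14.8
t 8.15 p [470.7  33.5 125.8] x [ 2.443e-01 -9.697e-01 -2.000e-04] z [-0.001 -0.    -1.   ] F [ 0.1 -0.4 -4.5] M [-0.   -0.03 -0.  ] op 14.8
time: 8.45
ee_pos: [471.0, 33.6, 124.3]
eef_rot: [0.0, 0.789, -0.615, 0.0]
force: [0.2, 0.1, -5.4]
opening: 15.1
t 8.45 p [471.   33.6 124.3] x [ 2.444e-01 -9.697e-01  1.000e-04] z [ 0. -0. -1.] F [ 0.2  0.1 -5.4] M [ 0.01  0.04 -0.02] op 15.1
```

```bash

python3 -m pendant '[{"dx":0,"dy":0,"dz":0.001,"spin":0,"grip":0.005},{"dx":0,"dy":0,"dz":0.001,"spin":0,"grip":0.005}]'
python3 -m pendant '[{"dx":0,"dy":0,"dz":0.001,"spin":0,"grip":0.005},{"dx":0,"dy":0,"dz":0.001,"spin":0,"grip":0.005}]'
python3 -m pendant '[{"dx":0,"dy":0,"dz":0.001,"spin":0,"grip":0.005},{"dx":0,"dy":0,"dz":0.001,"spin":0,"grip":0.005}]'
python3 -c "
from h import *
st()"
```

```text
time: 8.65
ee_pos: [470.9, 33.5, 123.2]
eef_rot: [0.0, 0.789, -0.615, -0.0]
force: [0.2, 0.1, -4.6]
opening: 15.5
time: 8.85
ee_pos: [470.9, 33.5, 122.2]
eef_rot: [0.0, 0.789, -0.615, -0.0]
force: [0.5, -0.1, -5.6]
opening: 15.2
time: 9.05
ee_pos: [470.9, 33.5, 121.1]
eef_rot: [0.0, 0.789, -0.615, -0.0]
force: [0.7, 0.1, -5.0]
opening: 15.3
t 9.05 p [470.9  33.5 121.1] x [ 0.2442 -0.9697  0.    ] z [-0. -0. -1.] F [ 0.7  0.1 -5. ] M [ 0.02 -0.03 -0.02] op 15.3
```

```bash

for i in 1 2; do :; done
python3 -m pendant '[{"dx":0,"dy":0,"dz":0.001,"spin":0,"grip":0.005},{"dx":0,"dy":0,"dz":0.001,"spin":0,"grip":0.005}]'
python3 -m pendant '[{"dx":0,"dy":0,"dz":0.001,"spin":0,"grip":0.005},{"dx":0,"dy":0,"dz":0.001,"spin":0,"grip":0.005}]'
python3 -c "
from h import *
st()"
```

```text
time: 9.25
ee_pos: [470.9, 33.5, 120.1]
eef_rot: [0.0, 0.789, -0.615, -0.0]
force: [0.9, 0.7, -4.8]
opening: 15.0
time: 9.45
ee_pos: [471.0, 33.7, 119.3]
eef_rot: [-0.0, 0.789, -0.615, -0.0]
force: [-0.1, 0.2, -4.1]
opening: 14.6
t 9.45 p [471.   33.7 119.3] x [ 2.444e-01 -9.697e-01 -2.000e-04] z [ 0.  0. -1.] F [-0.1  0.2 -4.1] M [0.12 0.   0.02] op 14.6
```

```bash

python3 -m pendant '[{"dx":0,"dy":0,"dz":0.001,"spin":0,"grip":0.005},{"dx":0,"dy":0,"dz":0.001,"spin":0,"grip":0.005}]'
python3 -m pendant '[{"dx":0,"dy":0,"dz":0.001,"spin":0,"grip":0.005},{"dx":0,"dy":0,"dz":0.001,"spin":0,"grip":0.005}]'
python3 -c "
from h import *
st()"
```

```text
time: 9.65
ee_pos: [471.1, 33.8, 118.6]
eef_rot: [-0.0, 0.789, -0.615, 0.0]
force: [-0.1, 1.6, -3.4]
opening: 14.9
time: 9.85
ee_pos: [471.2, 34.1, 117.9]
eef_rot: [-0.001, 0.789, -0.615, -0.0]
force: [-1.3, 3.3, 0.5]
opening: 15.2
t 9.85 p [471.2  34.1 117.9] x [ 0.2444 -0.9697 -0.001 ] z [ 0.001  0.001 -1.   ] F [-1.3  3.3  0.5] M [ 0.52  0.16 -0.06] op 15.2
```

```bash

python3 -m pendant '[{"dx":-0.0005,"dy":0,"dz":0,"spin":0,"grip":0.005},{"dx":-0.001,"dy":0,"dz":0,"spin":0,"grip":0.005},{"dx":-0.001,"dy":0,"dz":0,"spin":0,"grip":0.005}]'
python3 - <<'E'
from h import *
st()
for c in ("scene","side"):
    im=manip.camera(c); cv2.imwrite(f"pics/{c}6.png",im[:,:,::-1])
im=cv2.imread("pics/scene6.png");a=cv2.resize(im[140:260,310:440],(400,369),interpolation=cv2.INTER_CUBIC)
im=cv2.imread("pics/side6.png");b=cv2.resize(im[200:320,205:345],(400,343),interpolation=cv2.INTER_CUBIC)
cv2.imwrite("pics/c6.png",np.hstack([a[:343],b])); st()
E
```

```text
time: 10.15
ee_pos: [471.1, 34.5, 117.7]
eef_rot: [-0.0, 0.789, -0.615, 0.001]
force: [-1.4, 2.0, -0.6]
opening: 14.8
t 10.15 p [471.1  34.5 117.7] x [ 2.444e-01 -9.697e-01  6.000e-04] z [ 0.001 -0.    -1.   ] F [-1.4  2.  -0.6] M [0.34 0.1  0.04] op 14.8
t 10.25 p [471.1  34.5 117.7] x [ 2.443e-01 -9.697e-01  5.000e-04] z [ 0.001 -0.    -1.   ] F [-0.7  0.9  0.6] M [ 0.32  0.13 -0.05] op 15.0
```

View pics/c6.png

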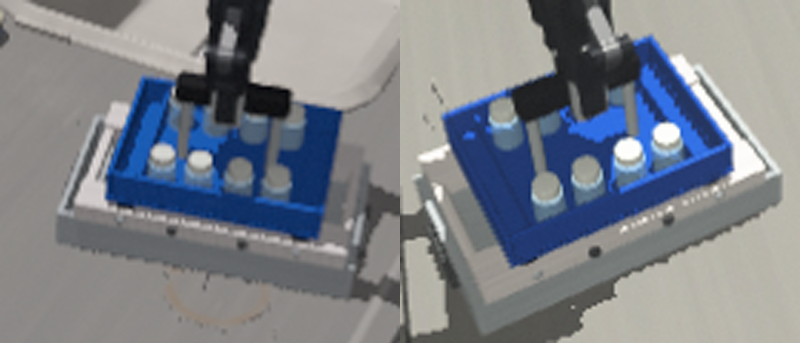

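```bash

python3 -m pendant '[{"dx":-0.0005,"dy":0,"dz":0.0005,"spin":0,"grip":0.005},{"dx":-0.0005,"dy":0,"dz":0.001,"spin":0,"grip":0.005},{"dx":-0.0005,"dy":0,"dz":0.001,"spin":0,"grip":0.005}]'
python3 -c "
from h import *
st()"
python3 -m pendant '[{"dx":0,"dy":0,"dz":0.001,"spin":0,"grip":0.005},{"dx":0,"dy":0,"dz":0.001,"spin":0,"grip":0.005}]'
python3 -c "
from h import *
st()"
```

```text
time: 10.55
ee_pos: [471.2, 34.7, 117.1]
eef_rot: [-0.0, 0.789, -0.615, 0.001]
force: [-0.1, -0.1, 4.5]
opening: 14.9
t 10.55 p [471.2  34.7 117.1] x [ 0.2442 -0.9697  0.0013] z [ 0.002 -0.001 -1.   ] F [-0.1 -0.1  4.5] M [0.04 0.11 0.04] op 14.9
time: 10.75
ee_pos: [470.8, 34.7, 115.0]
eef_rot: [0.0, 0.789, -0.615, 0.0]
force: [1.4, 0.1, -0.7]
opening: 14.9
t 10.75 p [470.8  34.7 115. ] x [ 2.442e-01 -9.697e-01  7.000e-04] z [ 0.001 -0.001 -1.   ] F [ 1.4  0.1 -0.7] M [ 0.01 -0.28 -0.02] op 14.9
```

```bash

python3 -m pendant '[{"dx":0,"dy":0,"dz":0.001,"spin":0,"grip":0.005},{"dx":0,"dy":0,"dz":0.001,"spin":0,"grip":0.005}]'
python3 -c "
from h import *
st()"
python3 -m pendant '[{"dx":0,"dy":0,"dz":0.001,"spin":0,"grip":0.005},{"dx":0,"dy":0,"dz":0.001,"spin":0,"grip":0.005}]'
python3 -c "
from h import *
st()"
```

```text
time: 10.95
ee_pos: [470.5, 34.8, 113.4]
eef_rot: [0.0, 0.789, -0.615, -0.0]
force: [2.2, -0.0, -3.8]
opening: 14.8
t 10.95 p [470.5  34.8 113.4] x [ 2.441e-01 -9.697e-01  3.000e-04] z [-0.001 -0.    -1.   ] F [ 2.2 -0.  -3.8] M [-0.06 -0.36 -0.04] op 14.8
time: 11.15
ee_pos: [470.6, 34.8, 112.9]
eef_rot: [0.0, 0.789, -0.615, -0.0]
force: [1.4, -0.6, -1.7]
opening: 14.9
t 11.15 p [470.6  34.8 112.9] x [ 2.442e-01 -9.697e-01  4.000e-04] z [-0. -0. -1.] F [ 1.4 -0.6 -1.7] M [-0.18 -0.22 -0.01] op 14.9
```

```bash

python3 -m pendant '[{"dx":0,"dy":-0.0003,"dz":0.001,"spin":0,"grip":0.005},{"dx":0,"dy":-0.0003,"dz":0.001,"spin":0,"grip":0.005}]'
python3 -m pendant '[{"dx":0,"dy":0,"dz":0.001,"spin":0,"grip":0.005},{"dx":0,"dy":0,"dz":0.001,"spin":0,"grip":0.005}]'
python3 -c "
from h import *
st()"
```

```text
time: 11.35
ee_pos: [470.7, 34.9, 111.9]
eef_rot: [0.0, 0.789, -0.615, -0.0]
force: [0.9, -1.7, -1.5]
opening: 14.8
time: 11.55
ee_pos: [470.5, 34.8, 111.3]
eef_rot: [0.001, 0.789, -0.615, -0.0]
force: [-1.3, -2.4, 0.9]
opening: 15.0
t 11.55 p [470.5  34.8 111.3] x [ 2.442e-01 -9.697e-01  4.000e-04] z [-0.001 -0.001 -1.   ] F [-1.3 -2.4  0.9] M [-0.28  0.21 -0.06] op 15.0
```

```bash

python3 -m pendant '[{"dx":0.0004,"dy":0.0002,"dz":0.001,"spin":0,"grip":0.005},{"dx":0.0004,"dy":0.0002,"dz":0.001,"spin":0,"grip":0.005}]'
python3 -c "
from h import *
st()"
python3 -m pendant '[{"dx":0,"dy":0,"dz":0.001,"spin":0,"grip":0.005},{"dx":0,"dy":0,"dz":0.001,"spin":0,"grip":0.005}]'
python3 -c "
from h import *
st()"
```

```text
time: 11.75
ee_pos: [470.5, 34.8, 111.3]
eef_rot: [0.0, 0.789, -0.615, -0.0]
force: [-4.4, -1.1, 6.4]
opening: 15.1
t 11.75 p [470.5  34.8 111.3] x [ 2.444e-01 -9.697e-01 -4.000e-04] z [-0.  0. -1.] F [-4.4 -1.1  6.4] M [-0.09  0.46  0.04] op 15.1
time: 11.95
ee_pos: [470.5, 34.8, 111.3]
eef_rot: [-0.0, 0.789, -0.615, -0.0]
force: [-5.6, -1.3, 10.1]
opening: 15.0
t 11.95 p [470.5  34.8 111.3] x [ 2.444e-01 -9.697e-01 -2.000e-04] z [-0.  0. -1.] F [-5.6 -1.3 10.1] M [-0.1   0.84  0.01] op 15.0
```

```bash

python3 -m pendant '[{"dx":0,"dy":0.0006,"dz":0.0005,"spin":0,"grip":0.005},{"dx":0,"dy":0.0006,"dz":0.0005,"spin":0,"grip":0.005}]'
python3 -c "
from h import *
st()"
python3 -m pendant '[{"dx":0,"dy":0,"dz":0.001,"spin":0,"grip":0.005},{"dx":0,"dy":0,"dz":0.001,"spin":0,"grip":0.005}]'
python3 -c "
from h import *
st()"
```

```text
time: 12.15
ee_pos: [470.5, 34.8, 111.3]
eef_rot: [-0.001, 0.789, -0.615, 0.0]
force: [-5.6, 0.6, 11.1]
opening: 15.0
t 12.15 p [470.5  34.8 111.3] x [ 2.444e-01 -9.697e-01 -1.000e-04] z [ 0.002  0.    -1.   ] F [-5.6  0.6 11.1] M [-0.08  0.82  0.02] op 15.0
time: 12.35
ee_pos: [470.5, 34.8, 111.3]
eef_rot: [-0.001, 0.789, -0.615, 0.001]
force: [-7.5, -0.8, 16.0]
opening: 15.1
t 12.35 p [470.5  34.8 111.3] x [ 0.2445 -0.9697  0.    ] z [ 0.002  0.    -1.   ] F [-7.5 -0.8 16. ] M [-0.02  1.19 -0.04] op 15.1
```

```bash

python3 - <<'E'
from h import *
for c in ("scene","side"):
    im=manip.camera(c); cv2.imwrite(f"pics/{c}7.png",im[:,:,::-1])
im=cv2.imread("pics/scene7.png");a=cv2.resize(im[140:260,310:440],(400,369),interpolation=cv2.INTER_CUBIC)
im=cv2.imread("pics/side7.png");b=cv2.resize(im[200:320,205:345],(400,343),interpolation=cv2.INTER_CUBIC)
cv2.imwrite("pics/c7.png",np.hstack([a[:343],b])); st()
E
```

```text
t 12.45 p [470.6  34.8 111.3] x [ 0.2444 -0.9697 -0.    ] z [ 0.002  0.    -1.   ] F [-7.5 -0.5 16.2] M [ 0.01  1.19 -0.08] op 15.2
```

View pics/c7.png

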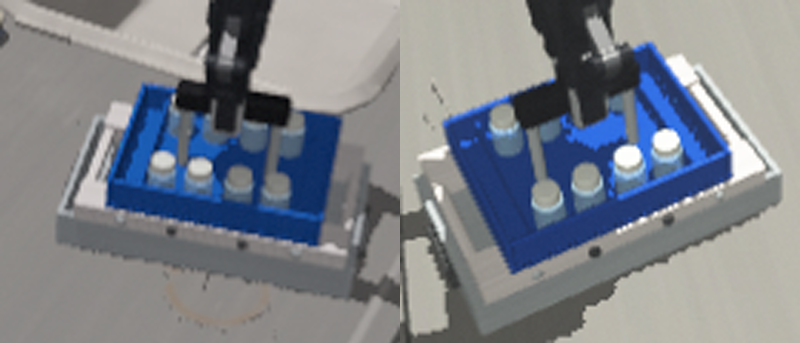

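```bash

python3 -m pendant '[{"dx":0,"dy":0.0008,"dz":0.0005,"spin":0,"grip":0.005},{"dx":0,"dy":0.0008,"dz":0.0005,"spin":0,"grip":0.005}]'
python3 -c "
from h import *
st()"
python3 -m pendant '[{"dx":0,"dy":0,"dz":-0.001,"spin":0,"grip":0.005},{"dx":0,"dy":0,"dz":-0.002,"spin":0,"grip":0.005},{"dx":0,"dy":0,"dz":-0.003,"spin":0,"grip":0.005},{"dx":0,"dy":0,"dz":-0.003,"spin":0,"grip":0.005}]'
python3 -c "
from h import *
st()"
```

```text
time: 12.65
ee_pos: [470.5, 34.8, 111.3]
eef_rot: [-0.002, 0.789, -0.615, 0.001]
force: [-5.9, 0.3, 16.1]
opening: 15.1
t 12.65 p [470.5  34.8 111.3] x [ 2.445e-01 -9.697e-01  1.000e-04] z [ 0.004  0.001 -1.   ] F [-5.9  0.3 16.1] M [ 0.02  1.   -0.05] op 15.1
time: 13.05
ee_pos: [470.5, 34.8, 111.3]
eef_rot: [-0.001, 0.789, -0.615, 0.001]
force: [1.1, 1.9, 5.6]
opening: 15.1
t 13.05 p [470.5  34.8 111.3] x [ 2.444e-01 -9.697e-01 -3.000e-04] z [ 0.003  0.001 -1.   ] F [1.1 1.9 5.6] M [ 0.25 -0.09 -0.05] op 15.1
```

```bash

python3 -m pendant '[{"dx":0,"dy":0,"dz":-0.0015,"spin":0,"grip":0.005},{"dx":0,"dy":0,"dz":-0.0015,"spin":0,"grip":0.03},{"dx":0,"dy":0,"dz":-0.0015,"spin":0,"grip":0.05},{"dx":0,"dy":0,"dz":-0.0015,"spin":0,"grip":0.07},{"dx":0,"dy":0,"dz":-0.0015,"spin":0,"grip":0.085}]'
python3 -m pendant '[{"dx":0,"dy":0,"dz":0,"spin":0,"grip":0.085},{"dx":0,"dy":0,"dz":0,"spin":0,"grip":0.085}]'
python3 -c "
from h import *
st()"
```

```text
time: 13.55
ee_pos: [469.0, 34.2, 111.4]
eef_rot: [0.0, 0.789, -0.615, -0.0]
force: [0.1, -0.5, 0.6]
opening: 72.1
time: 13.75
ee_pos: [469.4, 34.2, 111.8]
eef_rot: [0.0, 0.789, -0.615, -0.0]
force: [-0.2, -0.4, -0.8]
opening: 84.9
t 13.75 p [469.4  34.2 111.8] x [ 2.442e-01 -9.697e-01  1.000e-04] z [-0. -0. -1.] F [-0.2 -0.4 -0.8] M [ 0.03 -0.06 -0.02] op 84.9
```

```bash

python3 -m pendant '[{"dx":0,"dy":0,"dz":-0.01,"spin":0,"grip":0.085},{"dx":0,"dy":0,"dz":-0.04,"spin":0,"grip":0.085},{"dx":0,"dy":0,"dz":-0.08,"spin":0,"grip":0.085},{"dx":0,"dy":0,"dz":-0.12,"spin":0,"grip":0.085},{"dx":0,"dy":0,"dz":-0.12,"spin":0,"grip":0.085}]'
python3 -m pendant '[{"dx":0,"dy":0,"dz":0,"spin":0,"grip":0.085},{"dx":0,"dy":0,"dz":0,"spin":0,"grip":0.085}]'
python3 - <<'E'
from h import *
s=st()
for c in ("wrist","scene","side"):
    im=manip.camera(c); cv2.imwrite(f"pics/{c}8.png",im[:,:,::-1])
v=cam("wrist",s)
im=cv2.imread("pics/scene8.png");a=cv2.resize(im[140:260,310:440],(400,369),interpolation=cv2.INTER_CUBIC)
im=cv2.imread("pics/side8.png");b=cv2.resize(im[200:320,205:345],(400,343),interpolation=cv2.INTER_CUBIC)
cv2.imwrite("pics/c8.png",np.hstack([a[:343],b]))
# predicted rim corners if home: lugs at z 32, rim 70
y=.246;u=np.array([np.cos(y),np.sin(y)]);w=np.array([-u[1],u[0]]);m=np.array([470.4,34.2])
for n in ("scene","side","wrist"):
    im=cv2.imread(f"pics/{n}8.png");c=v if n=="wrist" else cam(n)
    for z,col in ((70,(0,255,0)),(82,(0,0,255))):
        p=proj(c,[[*(m+sx*75*u+sy*58*w),z] for sx,sy in ((1,1),(1,-1),(-1,-1),(-1,1))])
        cv2.polylines(im,[np.round(p*8).astype(np.int32)],True,col,1,cv2.LINE_AA,3)
    x0,y0=(310,130) if n=="scene" else (205,190) if n=="side" else (180,60)
    W,H=(140,140) if n!="wrist" else (280,280)
    cv2.imwrite(f"pics/o8{n}.png",cv2.resize(im[y0:y0+H,x0:x0+W],(400,400),interpolation=cv2.INTER_CUBIC))
cv2.imwrite("pics/o8.png",np.hstack([cv2.imread(f"pics/o8{n}.png") for n in ("scene","side")]))
E
```

```text
time: 14.25
ee_pos: [472.6, 34.2, 239.9]
eef_rot: [-0.004, 0.789, -0.615, 0.006]
force: [-0.1, 0.4, -0.0]
opening: 84.9
time: 14.45
ee_pos: [468.9, 34.3, 230.9]
eef_rot: [0.001, 0.789, -0.615, -0.001]
force: [-0.7, 0.9, 0.3]
opening: 84.7
t 14.45 p [468.9  34.3 230.9] x [ 2.443e-01 -9.697e-01 -4.000e-04] z [-0.002 -0.    -1.   ] F [-0.7  0.9  0.3] M [-0.   -0.03  0.04] op 84.7
```

View pics/c8.png

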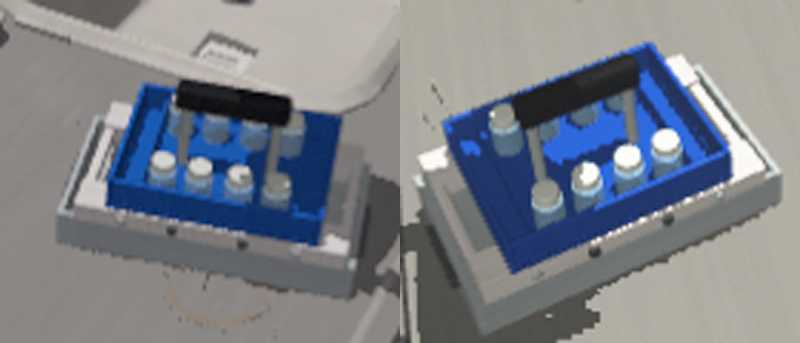

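View pics/o8.png

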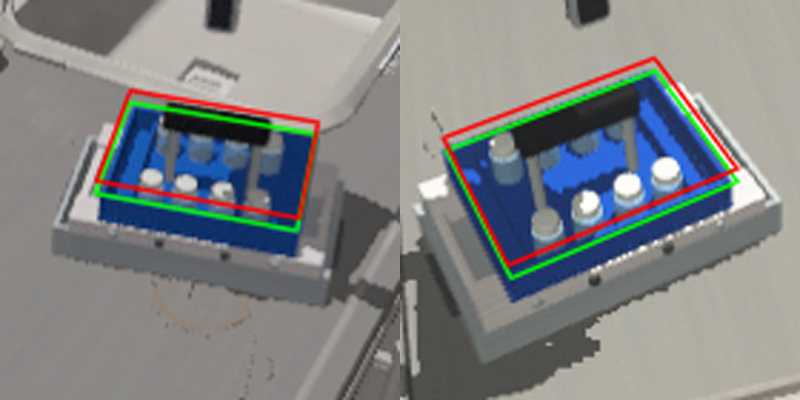

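View pics/o8wrist.png

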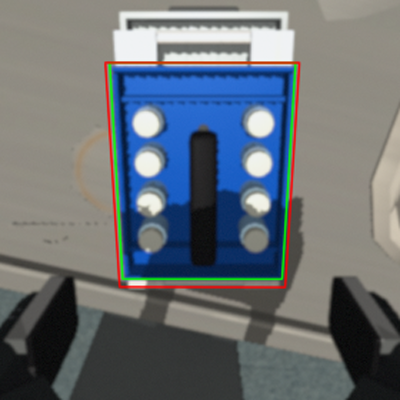

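View pics/side8.png

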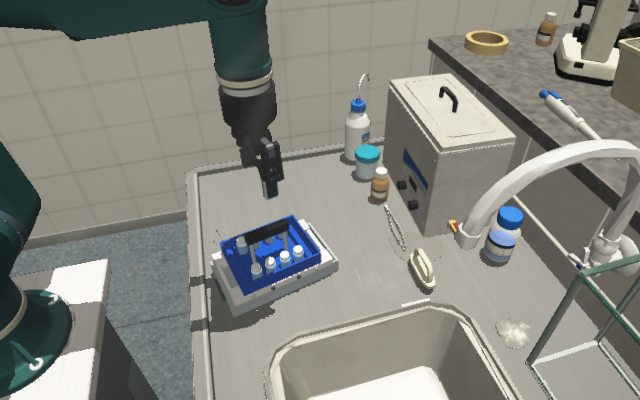

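The tray is stacked at (270,255) with its vials upright. The jar at (367,160), the bottle at (380,185) and the brush at (424,270) are where they were, and the gripper at (270,180) is clear.

```bash
python3 -c "
from plant import manip
print(manip.finish_job())"
```

```text
the job is handed in; nothing more can be done
None
```

The blue vial tray is stacked on the steel dish tray with its lugs in the four sockets, and I handed the job in at about 14.5 s. `finish_job` gives no verdict, so the result below rests on my own checks.

- **How it went:** I gripped the bar, carried the tray over and turned it to the frame, which I measured at about (470, 33.5) mm and turned 0.246 rad. I then lowered it in 1 mm steps. There was one light snag on the way in, of about 10 N, which a 1.5 mm sideways shift cleared. I pressed it to its stop with about 21 N, let the force off, opened the gripper and backed away.
- **Height:** The tray stopped firmly at TCP z = 111.3 mm. Allowing for a grip point about 1.3 mm high on the bar, that is the expected 110 mm.
- **Pictures after release:** The rim lies on the outline predicted for a fully seated tray in the scene and side views. It looks level, all eight vials stand upright, and the jar, bottle and brush have not moved.
- **Disagreements:** The wrist camera read about 1.2 mm off sideways, which I corrected for. There was also a sideways force of up to 7.5 N during the final press.
- **Not checked:** The petri dishes are hidden under the tray, so I could not look at them again afterwards.

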